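Deal finished stamps into two cases and press the covers home

ROBOT

A 7-joint arm with a two-finger parallel gripper is mounted at the origin on the work surface. World frame = base frame: x ahead of the robot, y to its left, z up, the work surface at z = 0. Lengths are in mm, angles in rad, forces in N, time in s.
With the tool pointing down it reaches from about 425 to 1025 mm from the base axis. Payload 3.6 kg.
Tool frame: the origin (TCP) lies midway between the tips of the shut fingers; the grasp point (between the pads) lies 19 mm behind it (arm.pinch_z is the z of the grasp point in the tool frame, in mm); z points along the fingers, y is the line along which they close (so a half turn about z gives the same grasp; the last joint's range is limited). The gripper opens to 85 mm and grips with 20 to 120 N. Pads are 22 mm wide; open, the fingers measure 114 mm over their backs; the gripper's body (76 mm by 85 mm) begins 54 mm behind the grasp point. The pads swing forward as they close: fully open they stand 13 mm farther back than shut.
Start: joints at [-1.313, 0.591, 0.048, 1.609, -0.033, 0.943, -0.034], TCP at [249.141, 680.851, 231.302] pointing down, gripper open.
Joint ranges: [-2.69, 2.69], [-0.47, 2.24], [-1.27, 1.36], [0.19, 2.51], [-1.53, 4.68], [0.08, 2.07], [-3.09, 3.09]. Speed limits (rad/s): [2.57, 2.57, 3.14, 3.14, 3.14, 3.14, 3.14].

INTERFACE

Orientations are given as a unit quaternion [w, x, y, z].
In Python, from station import status, optics, arm gives the robot as it stands.
- The arm moves only by the shell command python3 -m creep 'ROWS' [FORCE]. ROWS is JSON, a list of rows, each an object with "angular": the turn, a rotation vector about the world's x, y, z in degrees, a list of three; "xyz": the shift along the world's x, y, z in cm, a list of three; "gripper": the opening in per cent of the stroke, from 0 (shut) to 100 (fully open). A call has 1 to 10 rows; each row is the pose to reach, as a shift and turn from the pose commanded when the call began; what a row does not reach only later rows make up. A row lasts 1/10 s, in which the tool goes at most 50 mm and 8.59 degrees, less where a joint would pass 70% of its speed; a pose out of reach is approached as far as the arm can. A call with a gripper value outside its range is refused whole. The fingers move at their own pace and stop on an object; FORCE is the grip in N (left out, the last holds). Time passes only in rows, so rows that repeat a pose let the fingers close. It gives the time, the measured TCP pose, the force, the opening and the grip force at its end, in the units of the state.
- status.sense(): the state, without advancing time (a new reading comes with each control period).
- optics.capture(name): name is "scene" or "top"; returns the picture (420x560x3 uint8, blue, green, red); there is no depth.
- optics.camera_info(name): a dict with "fx", "fy", "cx", "cy" (pixels), "distortion" ([k1, k2, p1, p2, k3] as OpenCV has them; the pictures are not rectified), "R" (3x3) and "t" (3): a world point X has camera coordinates R X + t. Camera axes: x right, y down, z forward; pixel columns grow to the right and rows downward; lengths in mm; the calibration is good to about 2 mm. A picture is of the moment at which its call begins. camera_info takes no time and is no camera call.
- arm.finish_job(): hands the job in; it is judged then, once.
The state is a dict: "time": time; "qpos": joint angles; "dq": joint speeds; "joint_efforts": joint torques, N m; "tool_pos": TCP position; "eef_rot": TCP orientation; "force": force on the tool from outside, world axes, zero at the start; "ft_torque": the same for the moment, N m; "finger_gap": finger opening in mm; "gripper_force": force on a finger pad.
Only numpy, scipy, OpenCV 4.12 (cv2) and the standard library are available. Lean on these libraries where they do the work, as an engineer would, in place of code of your own. Each camera call takes 0.05 s, during which the arm holds its last target. There are 200 camera calls.

TASK

Deal all the finished stamps from the drying board into the two open cases one at a time, one to each case in turn (both must have one before either gets a second, and two before either gets a third), each stamp down in a compartment of its own, so that the cases end up equal, or one apart if the number is odd. Then put a cover on each case and press it down until both of its ends have gone past the stiff catches and sit fully home on the base plate. Leave the other things on the bench where they are.

Things in the scene. Friction and masses are not known exactly. Their poses are not given: they have to be found in the camera images.
- case_a: Open case, fixed: dark base plate 92 (x) x 204 (y) x 8 mm, origin under its centre, z up. On it a rim 66 x 174 outside, 16 high, 5 thick, with two 4 mm walls making a row of three compartments 56 (x) x 52 (y). At each end (y = +-93.5) a brass catch 50 x 11 stands 9 above the plate and holds a cover up; each gives way at about 6 N and then stays down. Cases are alike.
- case_a_cell1 (a point): Centre of the floor of compartment 1 of case_a (8 mm above the case's origin; 56 mm apart along the case's y).
- case_a_cell2 (a point): Centre of the floor of compartment 2 of case_a (8 mm above the case's origin; 56 mm apart along the case's y).
- case_a_cell3 (a point): Centre of the floor of compartment 3 of case_a (8 mm above the case's origin; 56 mm apart along the case's y).
- case_b: Open case, fixed: dark base plate 92 (x) x 204 (y) x 8 mm, origin under its centre, z up. On it a rim 66 x 174 outside, 16 high, 5 thick, with two 4 mm walls making a row of three compartments 56 (x) x 52 (y). At each end (y = +-93.5) a brass catch 50 x 11 stands 9 above the plate and holds a cover up; each gives way at about 6 N and then stays down. Cases are alike.
- case_b_cell1 (a point): Centre of the floor of compartment 1 of case_b (8 mm above the case's origin; 56 mm apart along the case's y).
- case_b_cell2 (a point): Centre of the floor of compartment 2 of case_b (8 mm above the case's origin; 56 mm apart along the case's y).
- case_b_cell3 (a point): Centre of the floor of compartment 3 of case_b (8 mm above the case's origin; 56 mm apart along the case's y).
- cover_a: Loose plywood cover, open below, 81 (x) x 189 (y) x 51 mm high, walls 4, origin at the centre of its open underside, z up; about 130 g. On top a grip bar along y, 14 wide, 70 long, 22 high. Passes over a case's rim with 3.5 mm all round. Origin 8 above the case's when fully home, 17 when resting on both catches; one end up: leans 0.05 rad. Any cover fits any case, either way round.
- cover_b: Loose plywood cover, open below, 81 (x) x 189 (y) x 51 mm high, walls 4, origin at the centre of its open underside, z up; about 130 g. On top a grip bar along y, 14 wide, 70 long, 22 high. Passes over a case's rim with 3.5 mm all round. Origin 8 above the case's when fully home, 17 when resting on both catches; one end up: leans 0.05 rad. Any cover fits any case, either way round.
- stamp1: Wooden hand stamp, standing on the drying board at the start: square foot 26 x 26 x 10 mm, above it a round turned handle 21 mm in diameter up to 42 mm; origin on its axis at mid-height, 21 mm above the foot's underside, z along the handle. 30 g. All stamps are alike; absent ones read None.
- stamp2: Wooden hand stamp, standing on the drying board at the start: square foot 26 x 26 x 10 mm, above it a round turned handle 21 mm in diameter up to 42 mm; origin on its axis at mid-height, 21 mm above the foot's underside, z along the handle. 30 g. All stamps are alike; absent ones read None.
- stamp3: Wooden hand stamp, standing on the drying board at the start: square foot 26 x 26 x 10 mm, above it a round turned handle 21 mm in diameter up to 42 mm; origin on its axis at mid-height, 21 mm above the foot's underside, z along the handle. 30 g. All stamps are alike; absent ones read None.
- stamp4: Wooden hand stamp, standing on the drying board at the start: square foot 26 x 26 x 10 mm, above it a round turned handle 21 mm in diameter up to 42 mm; origin on its axis at mid-height, 21 mm above the foot's underside, z along the handle. 30 g. All stamps are alike; absent ones read None.
- stamp5: Wooden hand stamp, standing on the drying board at the start: square foot 26 x 26 x 10 mm, above it a round turned handle 21 mm in diameter up to 42 mm; origin on its axis at mid-height, 21 mm above the foot's underside, z along the handle. 30 g. All stamps are alike; absent ones read None.
- stamp6: Wooden hand stamp, standing on the drying board at the start: square foot 26 x 26 x 10 mm, above it a round turned handle 21 mm in diameter up to 42 mm; origin on its axis at mid-height, 21 mm above the foot's underside, z along the handle. 30 g. All stamps are alike; absent ones read None.
- board: Flat light wooden drying board on which the stamps stand, 110 (x) x 180 (y) x 8 mm, fixed; origin at the centre of its underside. The stamps stand in two rows along its y, about 55 mm apart both ways, some places empty.
- tape: Bystander: roll of clear tape lying flat, 18 high, 48 across mm. Leave it alone.
- inkpad: Bystander: flat dark ink pad, 55 x 85 x 18 mm. Leave it alone.
- graver: Bystander: wood-handled graver lying down, length about 150 mm. Leave it alone.
- eraser: Bystander: small rubber eraser, 22 x 45 x 12 mm. Leave it alone.
- ink: Bystander: small ink jar, 70 high, 40 across mm. Leave it alone.

How it is judged:
By the outcome, as a careful person would: the job done as asked, in the order asked, and still so for the second after the job is handed in, with the robot touching nothing.
Of stamp1, stamp2, stamp3, stamp4, stamp5, stamp6 only 4 to 6 are there at a start; the rules pass over those that are not, and their reading is None.
At some moment in a run one of cover_a, cover_b may be knocked a few centimetres aside while the robot is not near it.
Once in a run the grip may slacken for a moment while it holds something.
It also fails if it takes over 210 s, if anything falls off the work surface, if the arm or the gripper's body presses on something with over 40 N, if the wrist force passes 120 N, or if a joint passes its speed limit or range.

## Working session

There is one attempt and no reset: what is moved stays moved. The work goes in short steps, Python scripts to look and compute and a shell command to move; the robot and the scene stay as the last step left them, time stands still between calls to the robot, and variables do not carry over. Pictures are saved under pics/ and viewed, at most 14 in all, crops included, and the job is handed in when it is done.

```bash
ls; mkdir -p pics; python3 - <<'E'
from station import status, optics, arm
import cv2
s=status.sense();print(s)
for n in("scene","top"):
    cv2.imwrite(f"pics/{n}0.png",optics.capture(n)); print(n,optics.camera_info(n))
print(arm.pinch_z)
E
```

```text
pics
{'time': 0.0, 'qpos': array([-1.31350821,  0.59213126,  0.04828234,  1.60982492, -0.03332087,
        0.94269972, -0.03368932]), 'dq': array([ 6.51261285e-05, -1.05827660e-03, -1.14730213e-05,  3.22804950e-04,
        6.91819887e-04,  1.25809927e-03, -9.45308333e-04]), 'joint_efforts': array([ 6.53511779e-04, -5.48686266e+01,  1.54701937e+00, -1.98124337e+01,
        9.36677767e-03,  9.02377884e-03, -4.34435975e-06]), 'tool_pos': array([248.83127921, 680.07927283, 230.1307612 ]), 'eef_rot': array([-1.46968699e-04,  1.74450067e-01,  9.84665374e-01, -1.11969425e-03]), 'force': array([ 0.3701615 , -0.93126642,  0.19141013]), 'ft_torque': array([ 0.0425957 , -0.02809323,  0.02859154]), 'gripper_force': 0.0, 'finger_gap': 85.32566352439707}
scene {'fx': 507.95940375141464, 'fy': 507.95940375141464, 'cx': 277.5380681947486, 'cy': 209.62271435759862, 'distortion': array([-0.05944269,  0.        ,  0.        ,  0.        ,  0.        ]), 'R': array([[-0.8366222 ,  0.54772727, -0.00762482],
       [ 0.41673116,  0.62737562, -0.65782595],
       [-0.35552558, -0.55352929, -0.75313138]]), 't': array([ 482.8758585 , -221.37326483, 1488.65766634])}
top {'fx': 497.35059236226147, 'fy': 497.35059236226147, 'cx': 278.4961527466076, 'cy': 206.9547434855754, 'distortion': array([-0.01006851,  0.        ,  0.        ,  0.        ,  0.        ]), 'R': array([[-0.01900307, -0.99981576,  0.0027062 ],
       [-0.97956968,  0.01807614, -0.20029104],
       [ 0.20020523, -0.00645706, -0.97973271]]), 't': array([-3.98387668e-01,  6.11825384e+02,  1.15456375e+03])}
-18.700000000000003
```

View pics/top0.png

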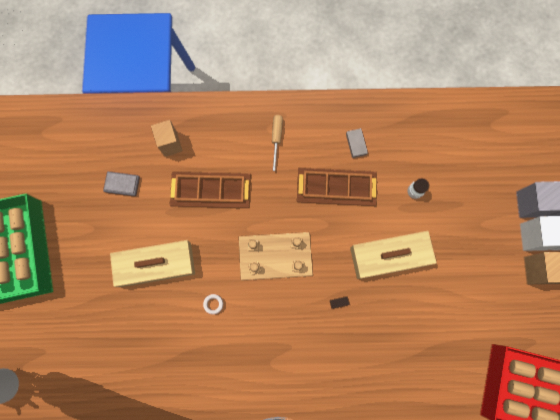

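View pics/scene0.png

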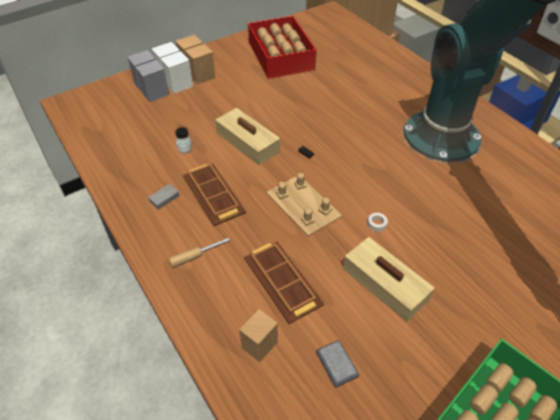

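Top view: four stamps at about (253,244), (297,243), (254,267) and (298,266). The cases are at (211,189) and (338,187), the covers at (152,263) and (395,255). The scene view shows the same four stamps. I'll write helpers and measure next.

```bash
cat > h.py <<'E'
import numpy as np, cv2
from station import status, optics, arm
def cam(n):
    i=optics.camera_info(n); K=np.array([[i['fx'],0,i['cx']],[0,i['fy'],i['cy']],[0,0,1]])
    return K,np.array(i['distortion']),np.array(i['R']),np.array(i['t'])
def ray(n,uv):
    K,d,R,t=cam(n); p=cv2.undistortPoints(np.float64(uv).reshape(-1,1,2),K,d).reshape(-1,2)
    return -R.T@t, np.c_[p,np.ones(len(p))]@R
def onz(n,uv,z):
    o,d=ray(n,uv); return o+d*((z-o[2])/d[:,2])[:,None]
def proj(n,X):
    K,d,R,t=cam(n); return cv2.projectPoints(np.float64(X).reshape(-1,1,3),cv2.Rodrigues(R)[0],t,K,d)[0].reshape(-1,2)
def tri(uv1,uv2):
    o1,d1=ray("top",uv1);o2,d2=ray("scene",uv2);out=[]
    for a,b in zip(d1,d2):
        s=np.linalg.lstsq(np.c_[a,-b],o2-o1,rcond=None)[0]; p,q=o1+a*s[0],o2+b*s[1]
        out.append(np.r_[(p+q)/2,np.linalg.norm(p-q)])
    return np.array(out)
def mask(img,lo,hi,box):
    m=cv2.inRange(cv2.cvtColor(img,cv2.COLOR_BGR2HSV),lo,hi); k=np.zeros_like(m); x0,y0,x1,y1=box
    k[y0:y1,x0:x1]=m[y0:y1,x0:x1]; return k
E
python3 - <<'E'
from h import *
t=cv2.imread("pics/top0.png");s=cv2.imread("pics/scene0.png")
cv2.imwrite("pics/c1.png",np.vstack([cv2.resize(t[225:285,95:295],None,fx=4,fy=4,interpolation=2),cv2.resize(t[225:285,240:440],None,fx=4,fy=4,interpolation=2)]))
h=cv2.cvtColor(t,cv2.COLOR_BGR2HSV)
for p in [(125,262),(152,263),(250,235),(174,188),(248,189),(211,206),(150,300),(260,256),(253,244)]: print(p,h[p[1],p[0]])
cv2.imwrite("pics/c2.png",cv2.resize(s[165:235,260:345],None,fx=8,fy=8,interpolation=2))
E
```

```text
(125, 262) [ 23  96 241]
(152, 263) [ 11 151 118]
(250, 235) [ 14 138 191]
(174, 188) [ 23 153 243]
(248, 189) [ 17 163 183]
(211, 206) [ 10 153 115]
(150, 300) [ 12 158 197]
(260, 256) [ 16 118 221]
(253, 244) [ 17 113 231]
```

View pics/c1.png

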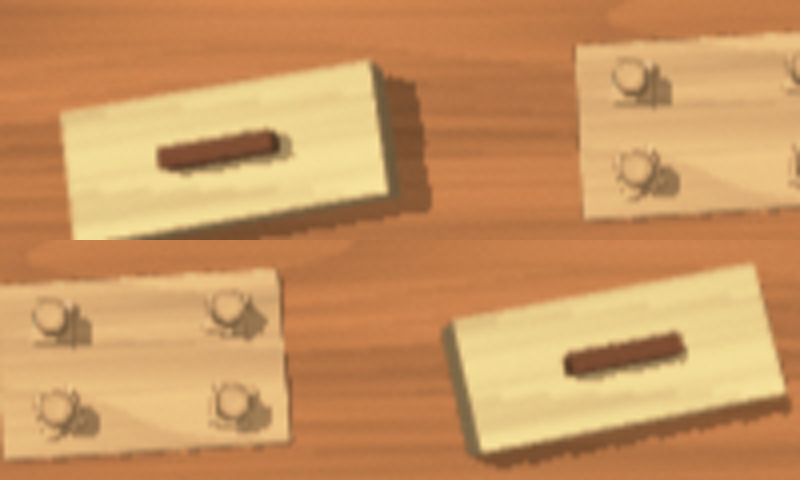

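View pics/c2.png

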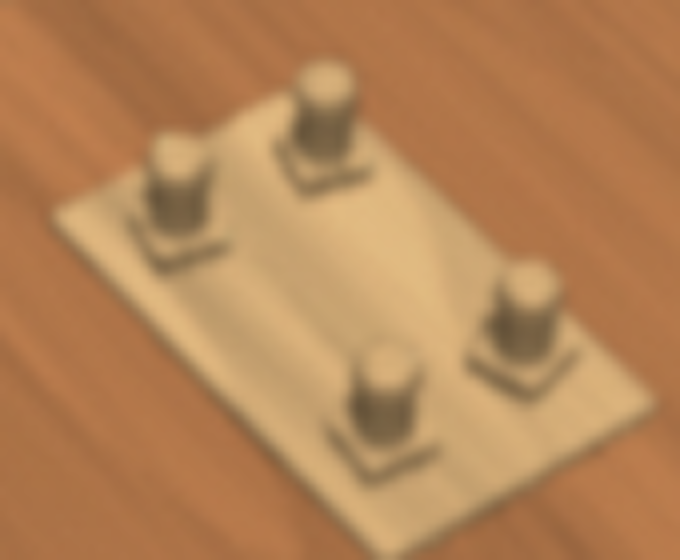

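The crops give stamp top pixels. In the top view: (298.5,241.75), (299,265.5), (253.2,244.2), (255,267.5). In the scene view, in the same order: (282.3,183.8), (300.9,174.4), (308.1,209.6), (326.3,199.6).

```bash
cat >> h.py <<'E'
def covers(img,boxes=((95,225,210,300),(335,220,450,290))):
    out=[]
    for b in boxes:
        m=mask(img,(18,60,205),(32,125,255),b); m=cv2.morphologyEx(m,cv2.MORPH_CLOSE,np.ones((15,15)))
        c=max(cv2.findContours(m,0,1)[0],key=cv2.contourArea)
        q=onz("top",cv2.boxPoints(cv2.minAreaRect(cv2.convexHull(c))),51)[:,:2]
        r=cv2.minAreaRect(np.float32(onz("top",cv2.convexHull(c).reshape(-1,2),51)[:,:2]))
        bx=cv2.boxPoints(r); e=[bx[1]-bx[0],bx[2]-bx[1]]; l=max(e,key=np.linalg.norm)
        out.append((np.array(r[0]).round(1),sorted(np.round(r[1])),round((np.degrees(np.arctan2(l[1],l[0]))+0)%180-90,1)))
    return out
E
python3 - <<'E'
from h import *
t=cv2.imread("pics/top0.png");s=cv2.imread("pics/scene0.png")
A=[(298.5,241.75),(299,265.5),(253.2,244.2),(255,267.5)];B=[(282.3,183.8),(300.9,174.4),(308.1,209.6),(326.3,199.6)]
print(tri(A,B).round(1)); print(onz("top",A,50).round(1))
print("covers center,size,yaw:",*covers(t),sep="\n")
for b in((95,225,210,300),(335,220,450,290)):
    m=mask(t,(0,80,0),(14,255,150),(b[0]+25,b[1]+12,b[2]-25,b[3]-15)); c=max(cv2.findContours(m,0,1)[0],key=cv2.contourArea)
    r=cv2.minAreaRect(np.float32(onz("top",c.reshape(-1,2)*1.,73)[:,:2])); print("bar",np.round(r[0],1),np.round(r[1]),r[2])
for b in((165,170,185,205),(240,170,255,205),(292,168,308,202),(365,168,380,205)):
    m=mask(t,(15,130,150),(32,255,255),b); c=max(cv2.findContours(m,0,1)[0],key=cv2.contourArea)
    P=onz("top",c.reshape(-1,2)*1.,17)[:,:2]; r=cv2.minAreaRect(np.float32(P)); print("catch",np.round(r[0],1),np.round(r[1]),r[2])
# plate dark
for b in((160,160,260,220),(288,158,388,218)):
    m=mask(t,(0,60,0),(179,255,140),b)|mask(t,(15,130,150),(32,255,255),b); c=max(cv2.findContours(m,0,1)[0],key=cv2.contourArea)
    r=cv2.minAreaRect(np.float32(onz("top",c.reshape(-1,2)*1.,8)[:,:2])); print("plate",np.round(r[0],1),np.round(r[1]),r[2])
E
```

```text
[[526.3 -58.1  42.6   3.7]
 [468.3 -57.8  44.7   3.3]
 [522.8  52.2  44.8   1.8]
 [465.6  48.9  43.3   3.2]]
[[526.7 -59.   50. ]
 [469.1 -58.7  50. ]
 [522.8  51.4  50. ]
 [466.3  47.5  50. ]]
covers center,size,yaw:
(array([482.4, 300.1]), [np.float64(80.0), np.float64(188.0)], np.float32(8.8))
(array([ 493. , -290.4]), [np.float64(80.0), np.float64(188.0)], np.float32(9.8))
bar [481.2 297.5] [13. 67.] 8.487378120422363
bar [ 492.2 -289. ] [12. 69.] 8.844073295593262
catch [676.8 257.6] [13. 50.] 86.77983856201172
catch [668.  70.] [10. 50.] 89.61800384521484
catch [681.3 -69.7] [13. 50.] 88.34259033203125
catch [ 667.5 -256.2] [12. 51.] 82.39783477783203
plate [671.2 161.9] [208.  93.] 87.79718017578125
plate [ 673.6 -162.9] [205.  92.] 85.91715240478516
```

Heights, sizes and rims all check out, so I'll move. First, go above the stamp at (523,52).

```bash
R='{"angular":[0,0,20],"xyz":[19.5,-45,0],"gripper":55}'; python3 -m creep '[{"angular":[0,0,20],"xyz":[19.5,-45,0],"gripper":55},{"angular":[0,0,20],"xyz":[19.5,-45,0],"gripper":55},{"angular":[0,0,20],"xyz":[19.5,-45,0],"gripper":55},{"angular":[0,0,20],"xyz":[19.5,-45,0],"gripper":55},{"angular":[0,0,20],"xyz":[19.5,-45,0],"gripper":55},{"angular":[0,0,20],"xyz":[19.5,-45,0],"gripper":55},{"angular":[0,0,20],"xyz":[19.5,-45,0],"gripper":55},{"angular":[0,0,20],"xyz":[19.5,-45,0],"gripper":55},{"angular":[0,0,20],"xyz":[19.5,-45,0],"gripper":55},{"angular":[0,0,20],"xyz":[19.5,-45,0],"gripper":55}]' 60
```

```text
time: 1.1
tool_pos: [444.7, 227.5, 231.1]
eef_rot: [-0.0, 0.002, 1.0, -0.001]
force: [0.8, 0.7, 0.6]
finger_gap: 46.9
gripper_force: 0.0
```

```bash
python3 -m creep '[{"angular":[0,0,0],"xyz":[4,-9,-3],"gripper":55},{"angular":[0,0,0],"xyz":[7.9,-17.6,-6],"gripper":55},{"angular":[0,0,0],"xyz":[7.9,-17.6,-10],"gripper":55},{"angular":[0,0,0],"xyz":[7.9,-17.6,-14],"gripper":55},{"angular":[0,0,0],"xyz":[7.9,-17.6,-14],"gripper":55},{"angular":[0,0,0],"xyz":[7.9,-17.6,-14],"gripper":55},{"angular":[0,0,0],"xyz":[7.9,-17.6,-14],"gripper":55}]' && python3 - <<'E'
from h import *
s=optics.capture("scene");t=optics.capture("top");print(status.sense()['tool_pos'])
cv2.imwrite("pics/c3.png",np.hstack([cv2.resize(s[130:230,260:345],None,fx=4.5,fy=4.5),cv2.resize(t[185:285,230:315],None,fx=4.5,fy=4.5)]))
E
```

```text
time: 1.8
tool_pos: [522.3, 54.0, 90.1]
eef_rot: [-0.002, 0.002, 1.0, -0.0]
force: [-0.1, -0.4, 1.4]
finger_gap: 47.0
gripper_force: 0.0
[523.45844884  56.15339046  92.07707431]
```

View pics/c3.png

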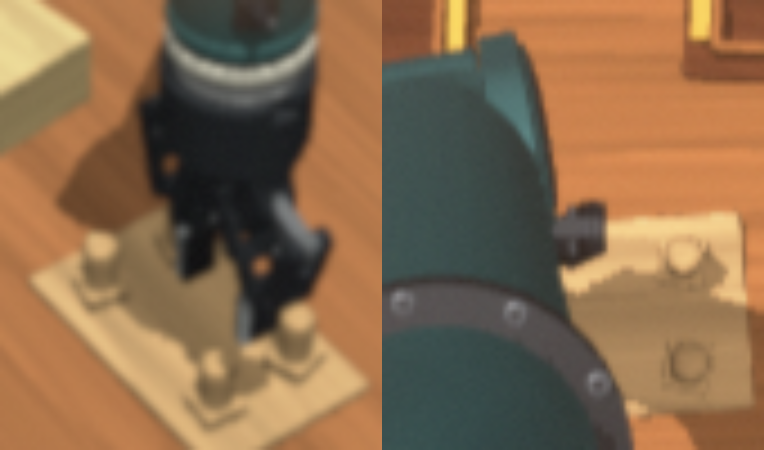

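The scene crop shows the fingers about 40 mm above the target stamp, which is at crop (212,370). The other stamps still stand. I'll descend and grip.

```bash
python3 -c "
from h import *
print(proj('scene',[[523,55,91]]))"; python3 -m creep '[{"angular":[0,0,0],"xyz":[0,-0.3,-3.5],"gripper":55},{"angular":[0,0,0],"xyz":[0,-0.3,-6.7],"gripper":55},{"angular":[0,0,0],"xyz":[0,-0.3,-6.7],"gripper":5},{"angular":[0,0,0],"xyz":[0,-0.3,-6.7],"gripper":5},{"angular":[0,0,0],"xyz":[0,-0.3,-6.7],"gripper":5},{"angular":[0,0,0],"xyz":[0,-0.3,-6.7],"gripper":5},{"angular":[0,0,0],"xyz":[0,-0.3,-6.7],"gripper":5},{"angular":[0,0,0],"xyz":[0,-0.3,-6.7],"gripper":5}]' 60 && python3 -m creep '[{"angular":[0,0,0],"xyz":[0,0,3],"gripper":5},{"angular":[0,0,0],"xyz":[0,0,7],"gripper":5},{"angular":[0,0,0],"xyz":[0,0,7],"gripper":5}]'
```

```text
[[309.0746409  197.48145403]]
time: 2.7
tool_pos: [523.9, 52.1, 25.4]
eef_rot: [0.001, 0.001, 1.0, 0.0]
force: [-0.4, 0.9, 7.6]
finger_gap: 19.2
gripper_force: 59.3
time: 3.0
tool_pos: [526.3, 52.1, 98.4]
eef_rot: [0.004, 0.001, 1.0, 0.001]
force: [1.4, 1.0, -0.3]
finger_gap: 18.8
gripper_force: 58.9
```

```bash
python3 -m creep '[{"angular":[0,0,0],"xyz":[4,1.5,1],"gripper":5},{"angular":[0,0,0],"xyz":[8,3,1],"gripper":5},{"angular":[0,0,0],"xyz":[12,4.5,0],"gripper":5},{"angular":[0,0,0],"xyz":[14.6,5.5,0],"gripper":5},{"angular":[0,0,0],"xyz":[14.6,5.5,-1],"gripper":5},{"angular":[0,0,0],"xyz":[14.6,5.5,-1],"gripper":5}]' && python3 - <<'E'
from h import *
s=optics.capture("scene");t=optics.capture("top");p=status.sense();print(p['tool_pos'],p['finger_gap'])
cv2.imwrite("pics/c4.png",np.hstack([cv2.resize(s[180:320,230:350],None,fx=4,fy=4),cv2.resize(t[130:270,160:250],None,fx=4,fy=4)]))
E
```

```text
time: 3.6
tool_pos: [667.5, 106.7, 82.2]
eef_rot: [-0.002, 0.001, 1.0, -0.0]
force: [-1.5, -0.9, -0.4]
finger_gap: 19.5
gripper_force: 58.8
[666.90412289 105.79000013  83.25818929] 19.116545756295082
```

View pics/c4.png

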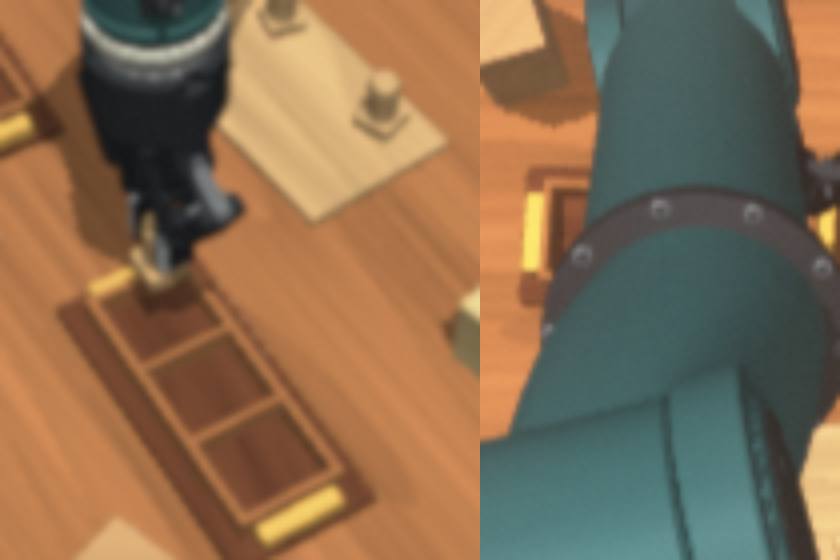

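The stamp is held upright over the near compartment of the left case. I'll lower it, release, and go to the next stamp at (526.5,-58.5).

```bash
python3 -m creep '[{"angular":[0,0,0],"xyz":[0,0,-3],"gripper":5},{"angular":[0,0,0],"xyz":[0,0,-5.8],"gripper":5},{"angular":[0,0,0],"xyz":[0,0,-5.9],"gripper":5},{"angular":[0,0,0],"xyz":[0,0,-5.9],"gripper":45},{"angular":[0,0,0],"xyz":[0,0,-5.9],"gripper":45},{"angular":[0,0,0],"xyz":[0,0,-5.9],"gripper":45},{"angular":[0,0,0],"xyz":[0,0,-3],"gripper":45},{"angular":[0,0,0],"xyz":[0,0,1],"gripper":55},{"angular":[0,0,0],"xyz":[0,0,1],"gripper":55}]' && python3 -m creep '[{"angular":[0,0,0],"xyz":[-3,-3.5,0],"gripper":55},{"angular":[0,0,0],"xyz":[-6,-7,0],"gripper":55},{"angular":[0,0,0],"xyz":[-9,-10.5,0],"gripper":55},{"angular":[0,0,0],"xyz":[-12,-14,0],"gripper":55},{"angular":[0,0,0],"xyz":[-14.3,-16.5,-3],"gripper":55},{"angular":[0,0,0],"xyz":[-14.3,-16.5,-3],"gripper":55},{"angular":[0,0,0],"xyz":[-14.3,-16.5,-3],"gripper":55}]' && python3 -m creep '[{"angular":[0,0,0],"xyz":[0,0,-3.5],"gripper":55},{"angular":[0,0,0],"xyz":[0,0,-4],"gripper":55},{"angular":[0,0,0],"xyz":[0,0,-4],"gripper":5},{"angular":[0,0,0],"xyz":[0,0,-4],"gripper":5},{"angular":[0,0,0],"xyz":[0,0,-4],"gripper":5},{"angular":[0,0,0],"xyz":[0,0,-4],"gripper":5},{"angular":[0,0,0],"xyz":[0,0,-4],"gripper":5},{"angular":[0,0,0],"xyz":[0,0,0],"gripper":5},{"angular":[0,0,0],"xyz":[0,0,3],"gripper":5},{"angular":[0,0,0],"xyz":[0,0,3],"gripper":5}]'
```

```text
time: 4.6
tool_pos: [673.6, 107.5, 100.6]
eef_rot: [0.006, 0.001, 1.0, 0.001]
force: [1.3, 0.3, 0.7]
finger_gap: 47.2
gripper_force: 0.0
time: 5.3
tool_pos: [525.4, -59.0, 64.2]
eef_rot: [-0.0, 0.002, 1.0, -0.0]
force: [0.5, -0.1, -0.0]
finger_gap: 46.7
gripper_force: 0.0
time: 6.3
tool_pos: [528.8, -58.5, 97.8]
eef_rot: [0.004, 0.001, 1.0, -0.0]
force: [0.0, 0.4, -1.0]
finger_gap: 19.2
gripper_force: 58.7
```

```bash
python3 -m creep '[{"angular":[0,0,0],"xyz":[4,-1.3,1],"gripper":5},{"angular":[0,0,0],"xyz":[8,-2.6,1],"gripper":5},{"angular":[0,0,0],"xyz":[12,-3.9,0],"gripper":5},{"angular":[0,0,0],"xyz":[15.2,-4.9,0],"gripper":5},{"angular":[0,0,0],"xyz":[15.2,-4.9,-1],"gripper":5},{"angular":[0,0,0],"xyz":[15.2,-4.9,-1],"gripper":5}]' && python3 - <<'E'
from h import *
s=optics.capture("scene");p=status.sense();print(p['tool_pos'],p['finger_gap'])
cv2.imwrite("pics/c5.png",cv2.resize(s[120:320,150:350],None,fx=3,fy=3))
E
```

```text
time: 6.9
tool_pos: [676.4, -107.2, 81.8]
eef_rot: [-0.002, 0.001, 1.0, 0.0]
force: [-1.4, 0.5, -0.3]
finger_gap: 19.2
gripper_force: 58.6
[ 675.69791992 -106.71008839   82.36110985] 19.232529678352133
```

View pics/c5.png

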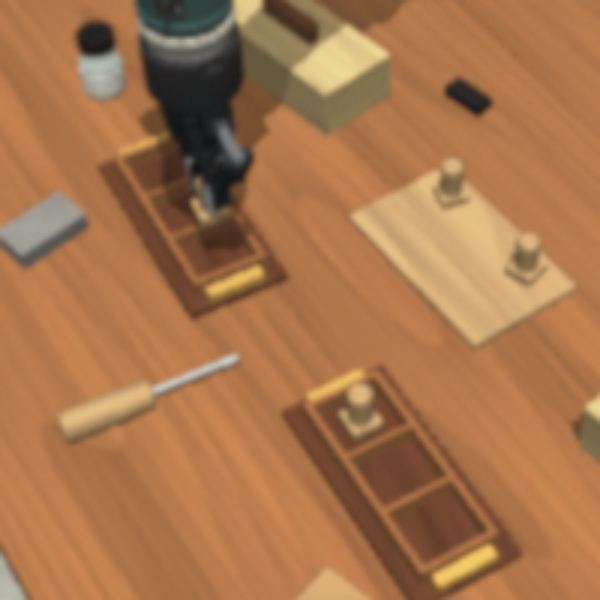

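Stamp 1 stands in its compartment, and stamp 2 is held over the near compartment of the right case. I'll place it and fetch the third at (466,48).

```bash
python3 -m creep '[{"angular":[0,0,0],"xyz":[0,0,-3],"gripper":5},{"angular":[0,0,0],"xyz":[0,0,-5.8],"gripper":5},{"angular":[0,0,0],"xyz":[0,0,-5.9],"gripper":5},{"angular":[0,0,0],"xyz":[0,0,-5.9],"gripper":45},{"angular":[0,0,0],"xyz":[0,0,-5.9],"gripper":45},{"angular":[0,0,0],"xyz":[0,0,-5.9],"gripper":45},{"angular":[0,0,0],"xyz":[0,0,-3],"gripper":45},{"angular":[0,0,0],"xyz":[0,0,1],"gripper":55},{"angular":[0,0,0],"xyz":[0,0,1],"gripper":55}]' && python3 -m creep '[{"angular":[0,0,0],"xyz":[-4,3,0],"gripper":55},{"angular":[0,0,0],"xyz":[-8,6,0],"gripper":55},{"angular":[0,0,0],"xyz":[-12,9,0],"gripper":55},{"angular":[0,0,0],"xyz":[-16,12,0],"gripper":55},{"angular":[0,0,0],"xyz":[-20,14.7,0],"gripper":55},{"angular":[0,0,0],"xyz":[-21.2,15.5,-3],"gripper":55},{"angular":[0,0,0],"xyz":[-21.2,15.5,-3],"gripper":55},{"angular":[0,0,0],"xyz":[-21.2,15.5,-3],"gripper":55}]' && python3 -m creep '[{"angular":[0,0,0],"xyz":[0,0,-3.5],"gripper":55},{"angular":[0,0,0],"xyz":[0,0,-4],"gripper":55},{"angular":[0,0,0],"xyz":[0,0,-4],"gripper":5},{"angular":[0,0,0],"xyz":[0,0,-4],"gripper":5},{"angular":[0,0,0],"xyz":[0,0,-4],"gripper":5},{"angular":[0,0,0],"xyz":[0,0,-4],"gripper":5},{"angular":[0,0,0],"xyz":[0,0,-4],"gripper":5},{"angular":[0,0,0],"xyz":[0,0,0],"gripper":5},{"angular":[0,0,0],"xyz":[0,0,3],"gripper":5},{"angular":[0,0,0],"xyz":[0,0,3],"gripper":5}]'
```

```text
time: 7.85
tool_pos: [682.6, -107.8, 100.6]
eef_rot: [0.006, 0.001, 1.0, -0.001]
force: [1.5, 0.8, -0.1]
finger_gap: 47.2
gripper_force: 0.0
time: 8.65
tool_pos: [467.1, 47.6, 64.6]
eef_rot: [0.0, 0.001, 1.0, -0.0]
force: [0.5, 0.1, 0.9]
finger_gap: 47.1
gripper_force: 0.0
time: 9.65
tool_pos: [468.3, 48.2, 97.4]
eef_rot: [0.003, 0.001, 1.0, 0.001]
force: [-0.4, 0.3, 0.1]
finger_gap: 19.3
gripper_force: 58.7
```

```bash
python3 -m creep '[{"angular":[0,0,0],"xyz":[3.5,3,1],"gripper":5},{"angular":[0,0,0],"xyz":[7,6,1],"gripper":5},{"angular":[0,0,0],"xyz":[10.5,9,1],"gripper":5},{"angular":[0,0,0],"xyz":[14,12,1],"gripper":5},{"angular":[0,0,0],"xyz":[17.5,15,0],"gripper":5},{"angular":[0,0,0],"xyz":[20.8,17.1,0],"gripper":5},{"angular":[0,0,0],"xyz":[20.8,17.1,-1],"gripper":5},{"angular":[0,0,0],"xyz":[20.8,17.1,-1],"gripper":5}]' && python3 - <<'E'
from h import *
s=optics.capture("scene");p=status.sense();print(p['tool_pos'],p['finger_gap'])
cv2.imwrite("pics/c6.png",cv2.resize(s[120:320,150:350],None,fx=3,fy=3))
E
```

```text
time: 10.45
tool_pos: [672.6, 219.0, 81.7]
eef_rot: [-0.002, 0.0, 1.0, -0.001]
force: [-1.0, -0.6, -0.7]
finger_gap: 19.4
gripper_force: 58.7
[671.96883194 217.82294484  82.26350558] 19.039339834112955
```

View pics/c6.png

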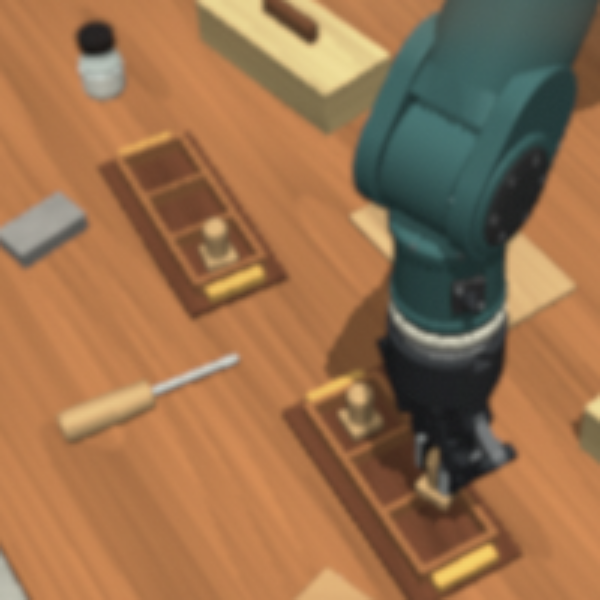

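Both first stamps are standing, and the third is over the far compartment of the left case. I'll place it and fetch the last at (468.5,-58.5).

```bash
python3 -m creep '[{"angular":[0,0,0],"xyz":[0,0,-3],"gripper":5},{"angular":[0,0,0],"xyz":[0,0,-5.8],"gripper":5},{"angular":[0,0,0],"xyz":[0,0,-5.9],"gripper":5},{"angular":[0,0,0],"xyz":[0,0,-5.9],"gripper":45},{"angular":[0,0,0],"xyz":[0,0,-5.9],"gripper":45},{"angular":[0,0,0],"xyz":[0,0,-5.9],"gripper":45},{"angular":[0,0,0],"xyz":[0,0,-3],"gripper":45},{"angular":[0,0,0],"xyz":[0,0,1],"gripper":55},{"angular":[0,0,0],"xyz":[0,0,1],"gripper":55}]' && python3 -m creep '[{"angular":[0,0,0],"xyz":[-2.8,-3.8,0],"gripper":55},{"angular":[0,0,0],"xyz":[-5.6,-7.6,0],"gripper":55},{"angular":[0,0,0],"xyz":[-8.4,-11.4,0],"gripper":55},{"angular":[0,0,0],"xyz":[-11.2,-15.2,0],"gripper":55},{"angular":[0,0,0],"xyz":[-14,-19,0],"gripper":55},{"angular":[0,0,0],"xyz":[-17,-23,0],"gripper":55},{"angular":[0,0,0],"xyz":[-19.5,-26.3,0],"gripper":55},{"angular":[0,0,0],"xyz":[-20.6,-27.7,-3],"gripper":55},{"angular":[0,0,0],"xyz":[-20.6,-27.7,-3],"gripper":55},{"angular":[0,0,0],"xyz":[-20.6,-27.7,-3],"gripper":55}]' && python3 -m creep '[{"angular":[0,0,0],"xyz":[0,0,-3.5],"gripper":55},{"angular":[0,0,0],"xyz":[0,0,-4],"gripper":55},{"angular":[0,0,0],"xyz":[0,0,-4],"gripper":5},{"angular":[0,0,0],"xyz":[0,0,-4],"gripper":5},{"angular":[0,0,0],"xyz":[0,0,-4],"gripper":5},{"angular":[0,0,0],"xyz":[0,0,-4],"gripper":5},{"angular":[0,0,0],"xyz":[0,0,-4],"gripper":5},{"angular":[0,0,0],"xyz":[0,0,0],"gripper":5},{"angular":[0,0,0],"xyz":[0,0,3],"gripper":5},{"angular":[0,0,0],"xyz":[0,0,3],"gripper":5}]'
```

```text
time: 11.4
tool_pos: [678.7, 219.9, 100.9]
eef_rot: [0.006, 0.001, 1.0, 0.002]
force: [1.4, 0.4, 0.2]
finger_gap: 46.9
gripper_force: 0.0
time: 12.4
tool_pos: [468.6, -57.9, 64.5]
eef_rot: [0.0, 0.001, 1.0, 0.0]
force: [0.2, 0.3, 0.5]
finger_gap: 47.0
gripper_force: 0.0
time: 13.4
tool_pos: [470.3, -58.5, 97.4]
eef_rot: [0.003, 0.001, 1.0, -0.0]
force: [0.7, 0.1, -1.3]
finger_gap: 19.2
gripper_force: 58.7
```

```bash
python3 -m creep '[{"angular":[0,0,0],"xyz":[3.5,-2.8,1],"gripper":5},{"angular":[0,0,0],"xyz":[7,-5.6,1],"gripper":5},{"angular":[0,0,0],"xyz":[10.5,-8.4,1],"gripper":5},{"angular":[0,0,0],"xyz":[14,-11.2,1],"gripper":5},{"angular":[0,0,0],"xyz":[17.5,-14,0],"gripper":5},{"angular":[0,0,0],"xyz":[20.2,-16.1,0],"gripper":5},{"angular":[0,0,0],"xyz":[20.2,-16.1,-1],"gripper":5},{"angular":[0,0,0],"xyz":[20.2,-16.1,-1],"gripper":5}]' && python3 - <<'E' &&
from h import *
import sys
s=optics.capture("scene");cv2.imwrite("pics/c7.png",s);g=status.sense()['finger_gap'];print(g);sys.exit(not 17<g<23)
E
python3 -m creep '[{"angular":[0,0,0],"xyz":[0,0,-3],"gripper":5},{"angular":[0,0,0],"xyz":[0,0,-5.8],"gripper":5},{"angular":[0,0,0],"xyz":[0,0,-5.9],"gripper":5},{"angular":[0,0,0],"xyz":[0,0,-5.9],"gripper":45},{"angular":[0,0,0],"xyz":[0,0,-5.9],"gripper":45},{"angular":[0,0,0],"xyz":[0,0,-5.9],"gripper":45},{"angular":[0,0,0],"xyz":[0,0,-3],"gripper":45},{"angular":[0,0,0],"xyz":[0,0,2],"gripper":55},{"angular":[0,0,0],"xyz":[0,0,7],"gripper":55},{"angular":[0,0,0],"xyz":[0,0,7],"gripper":55}]' && python3 -m creep '[{"angular":[0,0,-8],"xyz":[-4,3,0],"gripper":55},{"angular":[0,0,-16],"xyz":[-8,6,0],"gripper":55},{"angular":[0,0,-24],"xyz":[-12,9,0],"gripper":55},{"angular":[0,0,-32],"xyz":[-16,12,0],"gripper":55},{"angular":[0,0,-40],"xyz":[-18,16.5,0],"gripper":55},{"angular":[0,0,-48],"xyz":[-18,21,0],"gripper":55},{"angular":[0,0,-56],"xyz":[-18,25,0],"gripper":55},{"angular":[0,0,-64],"xyz":[-18,25,0],"gripper":55},{"angular":[0,0,-72],"xyz":[-18,25,0],"gripper":55},{"angular":[0,0,-80],"xyz":[-18,25,0],"gripper":55}]' && python3 - <<'E'
from h import *
t=optics.capture("top");s=optics.capture("scene");cv2.imwrite("pics/t8.png",t);cv2.imwrite("pics/s8.png",s)
print(status.sense()['qpos'].round(2)); 
try: print(covers(t))
except Exception as e: print(e)
cv2.imwrite("pics/v8.png",np.hstack([cv2.resize(t[100:310],(480,180)),]) if 0 else np.vstack([t[100:310],cv2.resize(s[90:330,120:440],(560,390))[:380]]))
E
```

```text
time: 14.2
tool_pos: [668.3, -219.3, 81.7]
eef_rot: [-0.002, 0.001, 1.0, 0.001]
force: [-0.4, 0.7, -0.9]
finger_gap: 19.1
gripper_force: 58.7
18.935444279879878
time: 15.25
tool_pos: [675.9, -220.9, 163.7]
eef_rot: [0.008, 0.001, 1.0, -0.002]
force: [1.3, -0.1, -0.2]
finger_gap: 47.2
gripper_force: 0.0
time: 16.25
tool_pos: [490.1, 31.8, 154.8]
eef_rot: [0.0, 0.645, 0.764, 0.001]
force: [0.1, -1.0, -0.2]
finger_gap: 47.1
gripper_force: 0.0
[-0.45  0.45  0.39  2.2  -0.32  0.54  0.36]
[(array([482.4, 299.9]), [np.float64(82.0), np.float64(189.0)], np.float32(8.7)), (array([ 492.8, -290.2]), [np.float64(82.0), np.float64(189.0)], np.float32(9.7))]
```

View pics/v8.png

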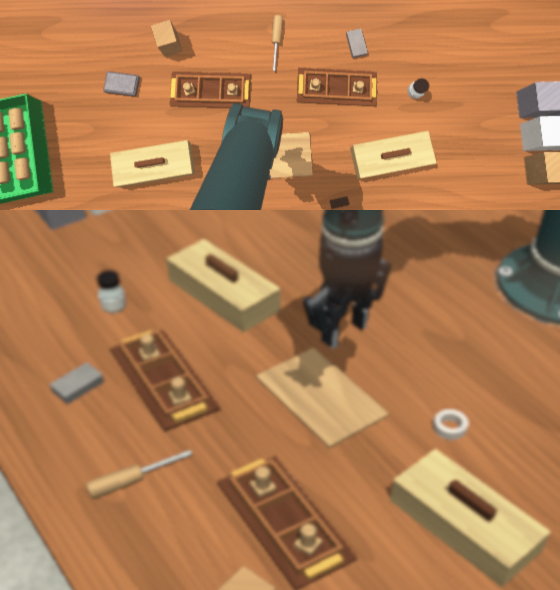

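All four stamps stand in their compartments, two per case, and the covers have not moved. Next is the left cover, at (482,299.5) with yaw 8.7°.

```bash
python3 -m creep '[{"angular":[0,0,-0.4],"xyz":[0,5,0],"gripper":55},{"angular":[0,0,-0.8],"xyz":[-0.3,10,0],"gripper":55},{"angular":[0,0,-1.2],"xyz":[-0.6,15,0],"gripper":55},{"angular":[0,0,-1.2],"xyz":[-0.8,20,0],"gripper":55},{"angular":[0,0,-1.2],"xyz":[-0.8,24.5,0],"gripper":55},{"angular":[0,0,-1.2],"xyz":[-0.8,26.8,-2],"gripper":55},{"angular":[0,0,-1.2],"xyz":[-0.8,26.8,-5],"gripper":55},{"angular":[0,0,-1.2],"xyz":[-0.8,26.8,-5],"gripper":55},{"angular":[0,0,-1.2],"xyz":[-0.8,26.8,-5],"gripper":55}]' && python3 -m creep '[{"angular":[0,0,0],"xyz":[0,0,-3],"gripper":55},{"angular":[0,0,0],"xyz":[0,0,-5.1],"gripper":55},{"angular":[0,0,0],"xyz":[0,0,-5.1],"gripper":55},{"angular":[0,0,0],"xyz":[0,0,-5.1],"gripper":2},{"angular":[0,0,0],"xyz":[0,0,-5.1],"gripper":2},{"angular":[0,0,0],"xyz":[0,0,-5.1],"gripper":2},{"angular":[0,0,0],"xyz":[0,0,-5.1],"gripper":2},{"angular":[0,0,0],"xyz":[0,0,-5.1],"gripper":2},{"angular":[0,0,0],"xyz":[0,0,-5.1],"gripper":2}]' 110 && python3 -m creep '[{"angular":[0,0,0],"xyz":[0,0,2],"gripper":2},{"angular":[0,0,0],"xyz":[0,0,5],"gripper":2},{"angular":[0,0,0],"xyz":[0,0,7],"gripper":2},{"angular":[0,0,0],"xyz":[0,0,7],"gripper":2},{"angular":[0,0,0],"xyz":[0,0,7],"gripper":2}]'
```

```text
time: 17.25
tool_pos: [482.0, 297.7, 104.4]
eef_rot: [-0.0, 0.651, 0.759, -0.001]
force: [0.4, -1.1, 0.2]
finger_gap: 46.9
gripper_force: 0.0
time: 18.15
tool_pos: [483.1, 298.9, 55.1]
eef_rot: [0.0, 0.652, 0.759, 0.001]
force: [-1.3, -0.8, 6.8]
finger_gap: 11.6
gripper_force: 108.4
time: 18.65
tool_pos: [482.1, 299.1, 123.8]
eef_rot: [0.0, 0.651, 0.759, 0.001]
force: [-0.2, 0.1, -1.6]
finger_gap: 11.4
gripper_force: 108.1
```

```bash
python3 -m creep '[{"angular":[0,0,-2],"xyz":[3.3,-2.4,0.5],"gripper":2},{"angular":[0,0,-4],"xyz":[6.6,-4.8,0.5],"gripper":2},{"angular":[0,0,-6],"xyz":[10,-7.2,0.5],"gripper":2},{"angular":[0,0,-8],"xyz":[13.3,-9.6,0],"gripper":2},{"angular":[0,0,-10],"xyz":[16.6,-12,0],"gripper":2},{"angular":[0,0,-11.2],"xyz":[19,-13.6,0],"gripper":2},{"angular":[0,0,-11.2],"xyz":[19,-13.6,0],"gripper":2},{"angular":[0,0,-11.2],"xyz":[19,-13.6,0],"gripper":2}]' && python3 -m creep '[{"angular":[0,0,0],"xyz":[0,0,-2],"gripper":2},{"angular":[0,0,0],"xyz":[0,0,-3],"gripper":2},{"angular":[0,0,0],"xyz":[0,0,-3],"gripper":2},{"angular":[0,0,0],"xyz":[0,0,-3],"gripper":2}]' && python3 - <<'E'
from h import *
t=optics.capture("top");s=optics.capture("scene");cv2.imwrite("pics/t9.png",t);cv2.imwrite("pics/s9.png",s)
cv2.imwrite("pics/v9.png",np.hstack([cv2.resize(s[200:330,210:350],None,fx=3,fy=3),cv2.resize(t[130:260,150:270],None,fx=3,fy=3)]))
p=status.sense();print(p['tool_pos'],p['eef_rot'],p['finger_gap'])
q=proj("scene",onz("scene",[(0,0)],0)) # noop
c,s_=np.cos(np.radians(-2.5)),np.sin(np.radians(-2.5));R=np.array([[c,-s_],[s_,c]])
for h in (40,91): # expected cover corners, bottom & top
    X=[np.r_[np.array([672,163])+R@[a*40.5,b*94.5],h] for a,b in((1,1),(1,-1),(-1,-1),(-1,1))]
    print(h,proj("scene",X).round(1).tolist(),proj("top",X).round(1).tolist())
E
```

```text
time: 19.45
tool_pos: [671.3, 161.9, 121.4]
eef_rot: [-0.001, 0.723, 0.691, -0.001]
force: [-0.8, 0.3, -2.2]
finger_gap: 11.5
gripper_force: 108.1
time: 19.85
tool_pos: [671.2, 163.6, 92.8]
eef_rot: [-0.001, 0.722, 0.692, -0.001]
force: [1.3, -0.3, -1.9]
finger_gap: 11.2
gripper_force: 108.1
[672.334568   163.26633709  93.88270344] [1.89257077e-04 7.22155440e-01 6.91730679e-01 3.89286021e-04] 11.211114378183103
40 [[288.6, 310.4], [245.7, 248.4], [275.9, 234.2], [320.7, 293.3]] [[171.9, 170.0], [246.6, 171.8], [245.4, 203.1], [169.7, 201.3]]
91 [[288.8, 297.7], [244.4, 234.7], [275.7, 220.3], [322.1, 280.2]] [[167.6, 164.2], [245.4, 166.1], [244.1, 198.7], [165.2, 196.8]]
```

View pics/v9.png

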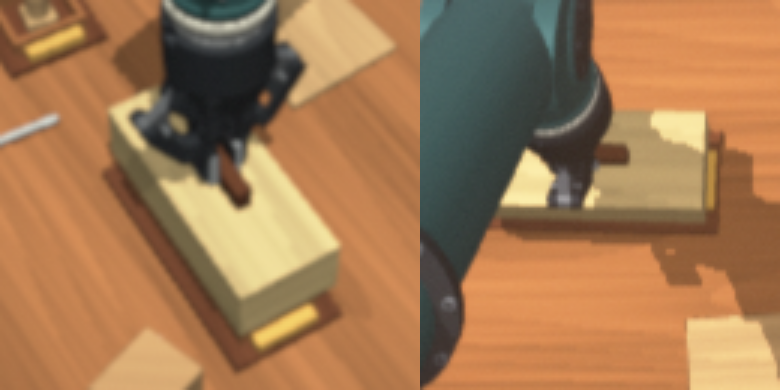

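The cover hangs over the left case. In the scene view its near-bottom corner is at about (290.7,310.7), with the catch at (305,309). I'll compare the case and cover offsets in each view using masks.

```bash
python3 - <<'E'
from h import *
c,s_=np.cos(np.radians(-2.5)),np.sin(np.radians(-2.5));R=np.array([[c,-s_],[s_,c]])
W=lambda a,b,h:np.r_[np.array([672,163])+R@[a,b],h]
s0=cv2.imread("pics/s8.png");s=cv2.imread("pics/s9.png");t0=cv2.imread("pics/t8.png");t=cv2.imread("pics/t9.png")
def cen(m): 
    c=max(cv2.findContours(m,0,1)[0],key=cv2.contourArea);M=cv2.moments(c);return np.round([M['m10']/M['m00'],M['m01']/M['m00']],1)
Y=((15,130,150),(32,255,255))
print("catch scene near/far",cen(mask(s0,*Y,(285,290,330,325))),cen(mask(s0,*Y,(240,235,280,262))))
print("exp top-face",proj("scene",[W(0,93.5,17),W(0,-93.5,17)]))
print("catch top",cen(mask(t0,*Y,(165,170,185,205))),cen(mask(t0,*Y,(240,170,255,205))),proj("top",[W(0,93.5,17),W(0,-93.5,17)]))
# cover top face right edge in top view; scene end face (+y) 
m=mask(s,(18,50,150),(34,130,255),(230,220,335,320));c=max(cv2.findContours(m,0,1)[0],key=cv2.contourArea)
print("scene cover poly",cv2.approxPolyDP(cv2.convexHull(c),2.5,True).reshape(-1,2).tolist())
m=mask(t,(18,50,205),(34,130,255),(205,160,260,215))
print("top bright bbox",cv2.boundingRect(m))
g=cv2.cvtColor(t,cv2.COLOR_BGR2HSV)[:,:,0]
print("col230 hue rows160-212",list(zip(range(160,212,1),g[160:212,230])))
print("row185 cols",g[185,238:254])
E
```

```text
catch scene near/far [304.5 308. ] [261.4 248. ]
exp top-face [[304.21507759 306.96223883]
 [261.48431913 247.47439552]]
catch top [172.7 187.6] [246.  189.4] [[173.11376217 187.71652402]
 [246.17233396 189.50692556]]
scene cover poly [[246, 237], [260, 230], [296, 247], [322, 283], [290, 299]]
top bright bbox (205, 167, 40, 32)
col230 hue rows160-212 [(160, np.uint8(13)), (161, np.uint8(13)), (162, np.uint8(13)), (163, np.uint8(13)), (164, np.uint8(13)), (165, np.uint8(13)), (166, np.uint8(16)), (167, np.uint8(20)), (168, np.uint8(23)), (169, np.uint8(24)), (170, np.uint8(24)), (171, np.uint8(24)), (172, np.uint8(24)), (173, np.uint8(23)), (174, np.uint8(23)), (175, np.uint8(20)), (176, np.uint8(19)), (177, np.uint8(19)), (178, np.uint8(19)), (179, np.uint8(18)), (180, np.uint8(19)), (181, np.uint8(19)), (182, np.uint8(19)), (183, np.uint8(19)), (184, np.uint8(18)), (185, np.uint8(19)), (186, np.uint8(19)), (187, np.uint8(19)), (188, np.uint8(19)), (189, np.uint8(19)), (190, np.uint8(19)), (191, np.uint8(18)), (192, np.uint8(18)), (193, np.uint8(19)), (194, np.uint8(19)), (195, np.uint8(20)), (196, np.uint8(19)), (197, np.uint8(19)), (198, np.uint8(19)), (199, np.uint8(18)), (200, np.uint8(18)), (201, np.uint8(18)), (202, np.uint8(19)), (203, np.uint8(16)), (204, np.uint8(13)), (205, np.uint8(11)), (206, np.uint8(11)), (207, np.uint8(11)), (208, np.uint8(12)), (209, np.uint8(13)), (210, np.uint8(12)), (211, np.uint8(13))]
row185 cols [18 18 19 19 19 19 18 18 19 18 17 12 12 13 12 12]
```

```bash
python3 -m creep '[{"angular":[0,0,0],"xyz":[0.1,-0.1,-0.6],"gripper":2},{"angular":[0,0,0],"xyz":[0.1,-0.1,-1.2],"gripper":2},{"angular":[0,0,0],"xyz":[0.1,-0.1,-1.5],"gripper":2},{"angular":[0,0,0],"xyz":[0.1,-0.1,-1.7],"gripper":2},{"angular":[0,0,0],"xyz":[0.1,-0.1,-1.8],"gripper":2},{"angular":[0,0,0],"xyz":[0.1,-0.1,-1.8],"gripper":2}]' && python3 -m creep '[{"angular":[0,0,0],"xyz":[0,0,-0.1],"gripper":2},{"angular":[0,0,0],"xyz":[0,0,-0.2],"gripper":2},{"angular":[0,0,0],"xyz":[0,0,-0.3],"gripper":2},{"angular":[0,0,0],"xyz":[0,0,-0.4],"gripper":2},{"angular":[0,0,0],"xyz":[0,0,-0.5],"gripper":2},{"angular":[0,0,0],"xyz":[0,0,-0.5],"gripper":2}]' && python3 - <<'E'
from h import *
for i in range(3): optics.capture("top"); p=status.sense();print(p['tool_pos'],p['force'],p['finger_gap'])
s=optics.capture("scene");cv2.imwrite("pics/s10.png",s)
E
```

```text
time: 20.55
tool_pos: [673.1, 161.8, 75.1]
eef_rot: [-0.0, 0.722, 0.692, -0.0]
force: [-0.3, 0.2, -2.4]
finger_gap: 11.4
gripper_force: 108.1
time: 21.15
tool_pos: [673.3, 161.9, 71.9]
eef_rot: [-0.0, 0.722, 0.691, 0.0]
force: [-3.2, -0.9, 7.3]
finger_gap: 11.4
gripper_force: 109.3
[673.30142823 161.88695916  71.95663326] [-2.67628029 -0.04070637  6.5356827 ] 11.506919672850623
[673.27732442 161.91515279  71.93010898] [-3.20907665 -0.99739534  8.18510086] 11.27818108583547
[673.29322998 161.88525609  71.92457201] [-3.24095721 -0.15864183  7.41732704] 11.516926354746765
```

```bash
python3 -m creep '[{"angular":[0,0,0],"xyz":[-0.05,0,-0.2],"gripper":2},{"angular":[0,0,0],"xyz":[-0.05,0,-0.4],"gripper":2},{"angular":[0,0,0],"xyz":[-0.05,0,-0.6],"gripper":2},{"angular":[0,0,0],"xyz":[-0.05,0,-0.7],"gripper":2},{"angular":[0,0,0],"xyz":[-0.05,0,-0.7],"gripper":2}]' && python3 -m creep '[{"angular":[0,0,0],"xyz":[0,0,-0.15],"gripper":2},{"angular":[0,0,0],"xyz":[0,0,-0.3],"gripper":2},{"angular":[0,0,0],"xyz":[0,0,-0.4],"gripper":2},{"angular":[0,0,0],"xyz":[0,0,-0.4],"gripper":2}]'
```

```text
time: 21.85
tool_pos: [673.3, 161.9, 65.3]
eef_rot: [-0.0, 0.722, 0.691, 0.001]
force: [-2.5, 0.3, 9.5]
finger_gap: 11.6
gripper_force: 109.7
time: 22.25
tool_pos: [673.1, 161.9, 63.2]
eef_rot: [-0.001, 0.722, 0.691, 0.001]
force: [-5.9, 0.2, 20.5]
finger_gap: 11.1
gripper_force: 111.0
```

```bash
python3 -m creep '[{"angular":[0,0,0],"xyz":[0,0,0],"gripper":2},{"angular":[0,0,0],"xyz":[0,0,0.3],"gripper":55},{"angular":[0,0,0],"xyz":[0,0,0.3],"gripper":55},{"angular":[0,0,0],"xyz":[0,0,0.3],"gripper":55},{"angular":[0,0,0],"xyz":[0,0,0.3],"gripper":55},{"angular":[0,0,0],"xyz":[0,0,3],"gripper":55},{"angular":[0,0,0],"xyz":[0,0,7],"gripper":55},{"angular":[0,0,0],"xyz":[0,0,10],"gripper":55}]' && python3 -m creep '[{"angular":[0,0,0],"xyz":[-3.5,-3.5,0],"gripper":55},{"angular":[0,0,0],"xyz":[-7,-7,0],"gripper":55},{"angular":[0,0,0],"xyz":[-10.5,-10.5,0],"gripper":55},{"angular":[0,0,0],"xyz":[-14,-14,0],"gripper":55},{"angular":[0,0,0],"xyz":[-17,-17,0],"gripper":55},{"angular":[0,0,0],"xyz":[-17,-21.5,0],"gripper":55},{"angular":[0,0,0],"xyz":[-17,-26,0],"gripper":55},{"angular":[0,0,0],"xyz":[-17,-26,0],"gripper":55},{"angular":[0,0,0],"xyz":[-17,-26,0],"gripper":55}]' && python3 - <<'E'
from h import *
t=optics.capture("top");s=optics.capture("scene");cv2.imwrite("pics/t11.png",t);cv2.imwrite("pics/s11.png",s);print(status.sense()['tool_pos'])
cv2.imwrite("pics/v11.png",np.vstack([cv2.resize(s[200:330,220:350],None,fx=2.5,fy=2.5),np.pad(cv2.resize(t[150:225,150:270],None,fx=2.7,fy=2.7),((0,0),(0,1),(0,0)))[:,:325]]))
c,s_=np.cos(np.radians(-2.5)),np.sin(np.radians(-2.5));R=np.array([[c,-s_],[s_,c]])
W=lambda a,b,h:np.r_[np.array([672,163])+R@[a,b],h]
m=mask(s,(18,50,150),(34,130,255),(230,215,335,325));k=max(cv2.findContours(m,0,1)[0],key=cv2.contourArea)
print("scene cover poly",cv2.approxPolyDP(cv2.convexHull(k),2.5,True).reshape(-1,2).tolist())
for h in(8,59,68): print(h,proj("scene",[W(a*40.5,b*94.5,h) for a,b in((1,1),(1,-1),(-1,-1),(-1,1))]).round(1).tolist())
try: print(covers(t,((150,150,270,220),(335,220,450,290))))
except Exception as e: print(e)
E
```

```text
time: 23.05
tool_pos: [673.0, 161.7, 160.4]
eef_rot: [0.0, 0.722, 0.691, -0.0]
force: [0.8, -0.3, 0.1]
finger_gap: 47.2
gripper_force: 0.0
time: 23.95
tool_pos: [502.4, -99.8, 159.3]
eef_rot: [0.0, 0.724, 0.69, -0.0]
force: [-0.1, 0.3, -0.1]
finger_gap: 47.1
gripper_force: 0.0
[502.63097339 -97.08537071 158.95971079]
scene cover poly [[274, 230], [320, 288], [290, 305], [246, 245]]
8 [[288.4, 318.0], [246.4, 256.6], [276.1, 242.5], [319.9, 301.1]]
59 [[288.6, 305.8], [245.2, 243.4], [275.8, 229.1], [321.2, 288.6]]
68 [[288.7, 303.5], [245.0, 241.0], [275.8, 226.7], [321.5, 286.2]]
[(array([673.9, 161.5]), [np.float64(82.0), np.float64(190.0)], np.float32(-2.4)), (array([ 493.3, -292.1]), [np.float64(81.0), np.float64(185.0)], np.float32(9.6))]
```

View pics/v11.png

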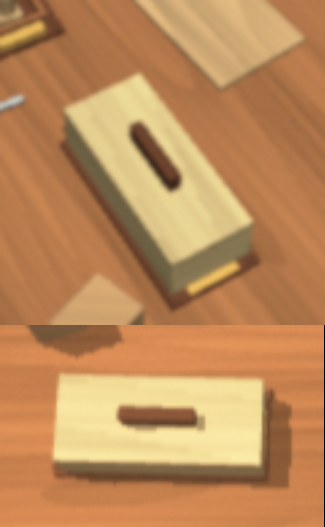

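The left cover sits at home height, though the corner fit leaves up to 1 px of doubt about lean. I'll press its ends later to be sure. Next is the right cover, at (492.7,-290) with yaw 9.4°.

```bash
python3 -m creep '[{"angular":[0,0,3],"xyz":[-0.3,-4.8,0],"gripper":55},{"angular":[0,0,6],"xyz":[-0.6,-9.6,0],"gripper":55},{"angular":[0,0,9],"xyz":[-1,-14.4,0],"gripper":55},{"angular":[0,0,11.9],"xyz":[-1,-19.2,0],"gripper":55},{"angular":[0,0,11.9],"xyz":[-1,-19.2,-3],"gripper":55},{"angular":[0,0,11.9],"xyz":[-1,-19.2,-5.5],"gripper":55},{"angular":[0,0,11.9],"xyz":[-1,-19.2,-5.5],"gripper":55},{"angular":[0,0,11.9],"xyz":[-1,-19.2,-5.5],"gripper":55}]' && python3 -m creep '[{"angular":[0,0,0],"xyz":[0,0,-3],"gripper":55},{"angular":[0,0,0],"xyz":[0,0,-5],"gripper":55},{"angular":[0,0,0],"xyz":[0,0,-5],"gripper":55},{"angular":[0,0,0],"xyz":[0,0,-5],"gripper":2},{"angular":[0,0,0],"xyz":[0,0,-5],"gripper":2},{"angular":[0,0,0],"xyz":[0,0,-5],"gripper":2},{"angular":[0,0,0],"xyz":[0,0,-5],"gripper":2},{"angular":[0,0,0],"xyz":[0,0,-5],"gripper":2},{"angular":[0,0,0],"xyz":[0,0,-5],"gripper":2}]' 110 && python3 -m creep '[{"angular":[0,0,0],"xyz":[0,0,2],"gripper":2},{"angular":[0,0,0],"xyz":[0,0,5],"gripper":2},{"angular":[0,0,0],"xyz":[0,0,7],"gripper":2},{"angular":[0,0,0],"xyz":[0,0,7],"gripper":2},{"angular":[0,0,0],"xyz":[0,0,7],"gripper":2}]'
```

```text
time: 24.85
tool_pos: [493.1, -288.5, 104.0]
eef_rot: [-0.001, 0.646, 0.764, 0.0]
force: [-0.1, 1.0, 0.3]
finger_gap: 46.9
gripper_force: 0.0
time: 25.75
tool_pos: [493.4, -290.6, 55.8]
eef_rot: [0.001, 0.647, 0.763, 0.0]
force: [-1.2, 1.2, 7.0]
finger_gap: 11.3
gripper_force: 108.3
time: 26.25
tool_pos: [492.8, -289.9, 124.5]
eef_rot: [0.0, 0.647, 0.763, 0.0]
force: [-0.3, 0.1, -1.5]
finger_gap: 11.2
gripper_force: 108.0
```

```bash
python3 -m creep '[{"angular":[0,0,-2.5],"xyz":[3.3,2.3,0.5],"gripper":2},{"angular":[0,0,-5],"xyz":[6.6,4.6,0.5],"gripper":2},{"angular":[0,0,-7.5],"xyz":[9.9,6.9,0.5],"gripper":2},{"angular":[0,0,-10],"xyz":[13.2,9.2,0],"gripper":2},{"angular":[0,0,-12.5],"xyz":[16,11.2,0],"gripper":2},{"angular":[0,0,-13.5],"xyz":[18.1,12.7,0],"gripper":2},{"angular":[0,0,-13.5],"xyz":[18.1,12.7,0],"gripper":2},{"angular":[0,0,-13.5],"xyz":[18.1,12.7,0],"gripper":2}]' && python3 -m creep '[{"angular":[0,0,0],"xyz":[0,0,-2],"gripper":2},{"angular":[0,0,0],"xyz":[0,0,-3],"gripper":2},{"angular":[0,0,0],"xyz":[0,0,-3],"gripper":2},{"angular":[0,0,0],"xyz":[0,0,-3],"gripper":2}]' && python3 - <<'E'
from h import *
t=optics.capture("top");s=optics.capture("scene");cv2.imwrite("pics/t12.png",t);cv2.imwrite("pics/s12.png",s)
p=status.sense();print(p['tool_pos'],p['finger_gap'])
a=np.radians(-4.1);R=np.array([[np.cos(a),-np.sin(a)],[np.sin(a),np.cos(a)]])
W=lambda x,y,h:np.r_[np.array([674,-163])+R@[x,y],h]
m=mask(s,(18,50,150),(34,130,255),(160,130,270,230));k=max(cv2.findContours(m,0,1)[0],key=cv2.contourArea)
print("scene poly",cv2.approxPolyDP(cv2.convexHull(k),2.5,True).reshape(-1,2).tolist())
print(proj("scene",[W(x*40.5,y*94.5,90) for x,y in((1,1),(1,-1),(-1,-1),(-1,1))]).round(1).tolist())
m=mask(t,(18,50,150),(34,130,255),(288,150,395,215));k=max(cv2.findContours(m,0,1)[0],key=cv2.contourArea)
print("top poly",cv2.approxPolyDP(cv2.convexHull(k),2.5,True).reshape(-1,2).tolist())
for h in(39,90): print(proj("top",[W(x*40.5,y*94.5,h) for x,y in((1,1),(1,-1),(-1,-1),(-1,1))]).round(1).tolist())
E
```

```text
time: 27.05
tool_pos: [672.7, -162.2, 122.2]
eef_rot: [-0.001, 0.731, 0.682, -0.001]
force: [-0.9, -0.5, -1.0]
finger_gap: 11.5
gripper_force: 108.1
time: 27.45
tool_pos: [672.7, -164.0, 94.0]
eef_rot: [-0.0, 0.732, 0.681, -0.0]
force: [-0.1, 0.3, -0.6]
finger_gap: 11.7
gripper_force: 108.1
[ 673.77289274 -163.86113972   94.95228188] 11.689616234668552
scene poly [[220, 160], [240, 188], [211, 199], [193, 170]]
[[210.0, 199.1], [180.2, 152.2], [208.8, 141.9], [240.5, 186.9]]
top poly [[378, 165], [379, 197], [355, 196], [370, 165]]
[[301.2, 166.1], [375.7, 169.9], [375.3, 201.1], [299.8, 197.2]]
[[302.2, 160.2], [379.8, 164.2], [379.4, 196.6], [300.8, 192.5]]
```

Alignment is within 1 px in both views. I'll lower, press and check.

```bash
python3 -m creep '[{"angular":[0,0,0],"xyz":[0,0,-0.6],"gripper":2},{"angular":[0,0,0],"xyz":[0,0,-1.2],"gripper":2},{"angular":[0,0,0],"xyz":[0,0,-1.5],"gripper":2},{"angular":[0,0,0],"xyz":[0,0,-1.7],"gripper":2},{"angular":[0,0,0],"xyz":[0,0,-1.8],"gripper":2},{"angular":[0,0,0],"xyz":[0,0,-1.8],"gripper":2}]' && python3 -m creep '[{"angular":[0,0,0],"xyz":[0,0,-0.1],"gripper":2},{"angular":[0,0,0],"xyz":[0,0,-0.2],"gripper":2},{"angular":[0,0,0],"xyz":[0,0,-0.3],"gripper":2},{"angular":[0,0,0],"xyz":[0,0,-0.4],"gripper":2},{"angular":[0,0,0],"xyz":[0,0,-0.5],"gripper":2},{"angular":[0,0,0],"xyz":[0,0,-0.5],"gripper":2}]'
```

```text
time: 28.15
tool_pos: [673.6, -163.1, 76.1]
eef_rot: [-0.0, 0.732, 0.681, -0.0]
force: [0.5, -0.2, -0.8]
finger_gap: 11.5
gripper_force: 108.1
time: 28.75
tool_pos: [673.7, -163.3, 72.7]
eef_rot: [-0.0, 0.732, 0.681, 0.0]
force: [-2.1, 0.9, 6.3]
finger_gap: 11.3
gripper_force: 109.2
```

```bash
python3 -m creep '[{"angular":[0,0,0],"xyz":[-0.05,0,-0.2],"gripper":2},{"angular":[0,0,0],"xyz":[-0.05,0,-0.4],"gripper":2},{"angular":[0,0,0],"xyz":[-0.05,0,-0.6],"gripper":2},{"angular":[0,0,0],"xyz":[-0.05,0,-0.7],"gripper":2},{"angular":[0,0,0],"xyz":[-0.05,0,-0.7],"gripper":2}]' && python3 -m creep '[{"angular":[0,0,0],"xyz":[0,0,-0.15],"gripper":2},{"angular":[0,0,0],"xyz":[0,0,-0.3],"gripper":2},{"angular":[0,0,0],"xyz":[0,0,-0.5],"gripper":2},{"angular":[0,0,0],"xyz":[0,0,-0.5],"gripper":2}]' && python3 -m creep '[{"angular":[0,0,0],"xyz":[0,0,0.3],"gripper":2},{"angular":[0,0,0],"xyz":[0,0,0.4],"gripper":55},{"angular":[0,0,0],"xyz":[0,0,0.4],"gripper":55},{"angular":[0,0,0],"xyz":[0,0,0.4],"gripper":55},{"angular":[0,0,0],"xyz":[0,0,0.4],"gripper":55},{"angular":[0,0,0],"xyz":[0,0,3],"gripper":55},{"angular":[0,0,0],"xyz":[0,0,5],"gripper":0},{"angular":[0,0,0],"xyz":[0,0,5],"gripper":0},{"angular":[0,0,0],"xyz":[0,0,5],"gripper":0},{"angular":[0,0,0],"xyz":[0,0,5],"gripper":0}]'
```

```text
time: 29.25
tool_pos: [673.6, -163.4, 66.3]
eef_rot: [0.0, 0.732, 0.681, 0.001]
force: [-2.2, 1.0, 8.4]
finger_gap: 11.4
gripper_force: 109.6
time: 29.65
tool_pos: [673.4, -163.1, 63.8]
eef_rot: [-0.001, 0.732, 0.681, 0.001]
force: [-7.0, 3.2, 23.9]
finger_gap: 11.2
gripper_force: 111.5
time: 30.65
tool_pos: [672.3, -162.7, 108.0]
eef_rot: [-0.001, 0.732, 0.681, -0.001]
force: [0.5, -0.3, -0.1]
finger_gap: -0.3
gripper_force: 0.0
```

Both pressed heights equal the grip height plus 8 mm. To make sure, I'll press each end with shut fingers. The right case is first, on +y then −y, where the home cover top is z = 59.

```bash
python3 -m creep '[{"angular":[0,0,0],"xyz":[0.3,4,0],"gripper":0},{"angular":[0,0,0],"xyz":[0.6,8,0],"gripper":0},{"angular":[0,0,0],"xyz":[0.6,8,-3],"gripper":0},{"angular":[0,0,0],"xyz":[0.6,8,-4.2],"gripper":0},{"angular":[0,0,0],"xyz":[0.6,8,-4.7],"gripper":0},{"angular":[0,0,0],"xyz":[0.6,8,-5.0],"gripper":0},{"angular":[0,0,0],"xyz":[0.6,8,-5.2],"gripper":0},{"angular":[0,0,0],"xyz":[0.6,8,-5.3],"gripper":0},{"angular":[0,0,0],"xyz":[0.6,8,-5.4],"gripper":0}]' && python3 -m creep '[{"angular":[0,0,0],"xyz":[0,0,0],"gripper":0},{"angular":[0,0,0],"xyz":[0,0,4],"gripper":0},{"angular":[0,0,0],"xyz":[0,0,5.4],"gripper":0},{"angular":[0,0,0],"xyz":[-0.4,-5,5.4],"gripper":0},{"angular":[0,0,0],"xyz":[-0.8,-10,5.4],"gripper":0},{"angular":[0,0,0],"xyz":[-1.1,-14,5.4],"gripper":0},{"angular":[0,0,0],"xyz":[-1.2,-16,5.4],"gripper":0},{"angular":[0,0,0],"xyz":[-1.2,-16,2.5],"gripper":0},{"angular":[0,0,0],"xyz":[-1.2,-16,1.2],"gripper":0}]' && python3 -m creep '[{"angular":[0,0,0],"xyz":[0,0,-0.5],"gripper":0},{"angular":[0,0,0],"xyz":[0,0,-0.8],"gripper":0},{"angular":[0,0,0],"xyz":[0,0,-1.0],"gripper":0},{"angular":[0,0,0],"xyz":[0,0,-1.1],"gripper":0},{"angular":[0,0,0],"xyz":[0,0,-1.2],"gripper":0},{"angular":[0,0,0],"xyz":[0,0,-1.2],"gripper":0}]' && python3 -m creep '[{"angular":[0,0,0],"xyz":[0,0,4],"gripper":0},{"angular":[0,0,0],"xyz":[0,0,8],"gripper":0},{"angular":[0,0,0],"xyz":[0,5,8],"gripper":0},{"angular":[0,0,0],"xyz":[0,10,8],"gripper":0},{"angular":[0,0,0],"xyz":[0,15,8],"gripper":0},{"angular":[0,0,0],"xyz":[0,20,8],"gripper":0},{"angular":[0,0,0],"xyz":[0,25,8],"gripper":0},{"angular":[0,0,0],"xyz":[0,30,8],"gripper":0},{"angular":[0,0,0],"xyz":[0.2,32.6,8],"gripper":0},{"angular":[0,0,0],"xyz":[0.2,32.6,5.4],"gripper":0}]'
```

```text
time: 31.55
tool_pos: [677.4, -84.6, 59.1]
eef_rot: [-0.002, 0.733, 0.68, -0.0]
force: [-9.5, 4.1, 26.3]
finger_gap: 0.0
gripper_force: 13.0
time: 32.45
tool_pos: [665.5, -245.7, 66.1]
eef_rot: [-0.0, 0.733, 0.68, -0.001]
force: [-0.7, 0.4, -0.5]
finger_gap: 0.2
gripper_force: 0.0
time: 33.05
tool_pos: [666.5, -242.3, 59.1]
eef_rot: [-0.001, 0.732, 0.682, 0.0]
force: [-6.7, 3.8, 17.1]
finger_gap: -0.0
gripper_force: 8.7
time: 34.05
tool_pos: [672.7, 92.7, 112.6]
eef_rot: [0.001, 0.728, 0.686, 0.005]
force: [0.6, 0.6, -0.8]
finger_gap: -0.4
gripper_force: 0.0
```

```bash
python3 -m creep '[{"angular":[0,0,0],"xyz":[0,0,0],"gripper":0},{"angular":[0,0,0],"xyz":[0,0,-1],"gripper":0},{"angular":[0,0,0],"xyz":[0,0,-3],"gripper":0},{"angular":[0,0,0],"xyz":[0,0,-4.2],"gripper":0},{"angular":[0,0,0],"xyz":[0,0,-4.7],"gripper":0},{"angular":[0,0,0],"xyz":[0,0,-5.0],"gripper":0},{"angular":[0,0,0],"xyz":[0,0,-5.2],"gripper":0},{"angular":[0,0,0],"xyz":[0,0,-5.3],"gripper":0},{"angular":[0,0,0],"xyz":[0,0,-5.4],"gripper":0}]' && python3 -m creep '[{"angular":[0,0,0],"xyz":[0,0,4],"gripper":0},{"angular":[0,0,0],"xyz":[0,0,5.4],"gripper":0},{"angular":[0,0,0],"xyz":[0.2,5,5.4],"gripper":0},{"angular":[0,0,0],"xyz":[0.4,10,5.4],"gripper":0},{"angular":[0,0,0],"xyz":[0.6,14,5.4],"gripper":0},{"angular":[0,0,0],"xyz":[0.7,16,5.4],"gripper":0},{"angular":[0,0,0],"xyz":[0.7,16,4],"gripper":0},{"angular":[0,0,0],"xyz":[0.7,16,2.5],"gripper":0},{"angular":[0,0,0],"xyz":[0.7,16,1.2],"gripper":0}]' && python3 -m creep '[{"angular":[0,0,0],"xyz":[0,0,-0.5],"gripper":0},{"angular":[0,0,0],"xyz":[0,0,-0.8],"gripper":0},{"angular":[0,0,0],"xyz":[0,0,-1.0],"gripper":0},{"angular":[0,0,0],"xyz":[0,0,-1.1],"gripper":0},{"angular":[0,0,0],"xyz":[0,0,-1.2],"gripper":0},{"angular":[0,0,0],"xyz":[0,0,-1.2],"gripper":0}]' && python3 -m creep '[{"angular":[0,0,0],"xyz":[0,0,4],"gripper":0},{"angular":[0,0,0],"xyz":[0,0,8],"gripper":0},{"angular":[0,0,0],"xyz":[-4,-3,10],"gripper":0},{"angular":[0,0,0],"xyz":[-8,-7,10],"gripper":0},{"angular":[0,0,0],"xyz":[-12,-11,10],"gripper":0},{"angular":[0,0,0],"xyz":[-16,-15,10],"gripper":0},{"angular":[0,0,0],"xyz":[-20,-19,10],"gripper":0},{"angular":[0,0,0],"xyz":[-20,-23,10],"gripper":0},{"angular":[0,0,0],"xyz":[-20,-24,10],"gripper":0},{"angular":[0,0,0],"xyz":[-20,-24,10],"gripper":0}]' && python3 - <<'E'
from h import *
t=optics.capture("top");s=optics.capture("scene")
cv2.imwrite("pics/v13.png",np.vstack([t[90:310],cv2.resize(s[90:330,120:440],(560,370))]))
E
```

```text
time: 34.95
tool_pos: [669.3, 81.9, 59.1]
eef_rot: [-0.001, 0.732, 0.681, 0.0]
force: [-7.4, 0.9, 23.4]
finger_gap: -0.3
gripper_force: 11.9
time: 35.85
tool_pos: [675.8, 238.9, 65.7]
eef_rot: [0.001, 0.733, 0.68, -0.002]
force: [-0.2, -0.4, -0.4]
finger_gap: -0.1
gripper_force: 0.0
time: 36.45
tool_pos: [675.2, 239.3, 59.1]
eef_rot: [-0.001, 0.733, 0.68, -0.002]
force: [-9.3, -3.1, 21.3]
finger_gap: 0.1
gripper_force: 10.7
time: 37.45
tool_pos: [474.4, -2.6, 156.0]
eef_rot: [0.001, 0.735, 0.678, -0.0]
force: [-0.4, -0.1, -0.3]
finger_gap: -0.1
gripper_force: 0.0
```

View pics/v13.png

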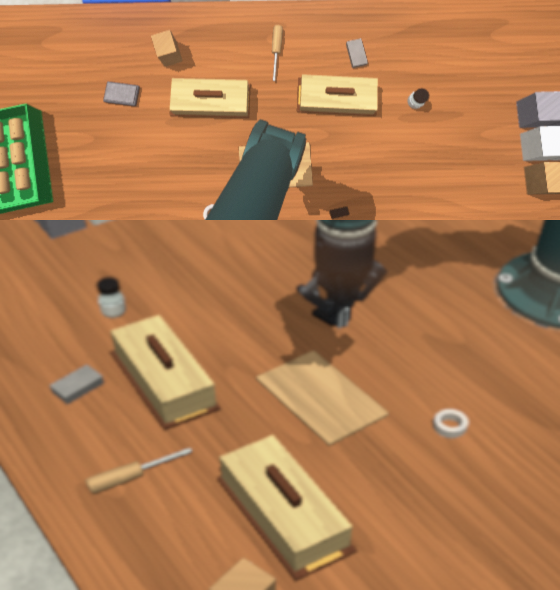

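All four cover ends stopped at z = 59.1, which is fully home. The board is empty and the bystanders are where they were, so I'm handing in.

```bash
python3 -c "
from station import arm; print(arm.finish_job())"
```

```text
the job is handed in; nothing more can be done
None
```

I dealt the four stamps alternately, two to each case in separate compartments, pressed both covers fully home, and handed the job in at about 38 s; it returned no verdict.

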